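Lay out the latch covers on their pads

TASK

Pick the four black latch covers out of the drawer and lay each flat on the green pad whose cream outline is its own length, centred on the outline and lined up with it (either way round). Set them down in order of length, the longest first and the shortest last, the way the line takes them. Leave the chromed lock knob and the brass striker gauge lying undisturbed in the drawer.

Things in the scene. Friction and masses are not known exactly. Their poses are not given: they have to be found in the camera images.
- cover_long: the longest of four black zinc latch covers: a straight-sided die-cast housing 84 long x 26 wide x 22 mm high with a flat top, on a flange 98 x 26 x 4 mm whose ends stand out 7 mm as screw lugs; loose, lying flat in the drawer at the start. Mass 30 to 150 g. Origin: centre of its underside; x along its length, y across its width, z up.
- cover_second: the second longest of four black zinc latch covers: a straight-sided die-cast housing 64 long x 26 wide x 22 mm high with a flat top, on a flange 78 x 26 x 4 mm whose ends stand out 7 mm as screw lugs; loose, lying flat in the drawer at the start. Mass 30 to 150 g. Origin: centre of its underside; x along its length, y across its width, z up.
- cover_third: the third longest of four black zinc latch covers: a straight-sided die-cast housing 44 long x 26 wide x 22 mm high with a flat top, on a flange 58 x 26 x 4 mm whose ends stand out 7 mm as screw lugs; loose, lying flat in the drawer at the start. Mass 30 to 150 g. Origin: centre of its underside; x along its length, y across its width, z up.
- cover_short: the shortest of four black zinc latch covers: a straight-sided die-cast housing 26 long x 26 wide x 22 mm high with a flat top, on a flange 40 x 26 x 4 mm whose ends stand out 7 mm as screw lugs; loose, lying flat in the drawer at the start. Mass 30 to 150 g. Origin: centre of its underside; x along its length, y across its width, z up.
- pad_long: the pad for the longest latch cover: fixed flat green plate 122 x 50 x 6 mm on the bench, bearing a centred cream outline 98 x 26 mm, the size of that cover. No rim. Origin: centre of its underside (its top is 6 mm above); x along its length, z up.
- pad_second: the pad for the second longest latch cover: fixed flat green plate 102 x 50 x 6 mm on the bench, bearing a centred cream outline 78 x 26 mm, the size of that cover. No rim. Origin: centre of its underside (its top is 6 mm above); x along its length, z up.
- pad_third: the pad for the third longest latch cover: fixed flat green plate 82 x 50 x 6 mm on the bench, bearing a centred cream outline 58 x 26 mm, the size of that cover. No rim. Origin: centre of its underside (its top is 6 mm above); x along its length, z up.
- pad_short: the pad for the shortest latch cover: fixed flat green plate 64 x 50 x 6 mm on the bench, bearing a centred cream outline 40 x 26 mm, the size of that cover. No rim. Origin: centre of its underside (its top is 6 mm above); x along its length, z up.
- lock_knob: chromed lock knob standing in the drawer: 24 mm across, 30 mm high; loose, to be left alone. Origin: centre of its underside. The shallow grey steel drawer is fixed on the bench: 270 x 390 mm outside, 30 mm high, walls and floor 4 mm thick.
- striker_gauge: brass striker gauge lying flat in the drawer: fork-shaped plate 66 x 34 x 10 mm; loose, to be left alone. Origin: on its underside, near its middle; x towards the fork's open end.
Not all that is in view belongs to the job. What is shaped like the cover_second but brown is not meant.

How it is judged:
On the way, in this order (a step that is already met when the one before it is completed fails the run):
1. the longest cover lies flat on its pad, within 12 mm of centre and 0.2 rad of its outline, released and at rest (horizontal distance between cover_long and pad_long below 0.012 m and angle between the x axis of cover_long and the x axis of pad_long, either way round below 0.2 rad and z of cover_long in the frame of pad_long below 0.01 m and angle between cover_long's own z axis and vertical below 0.1 rad and linear speed of cover_long below 0.02 m/s and angular speed of cover_long below 0.2 rad/s and contact force between the fingers and cover_long below 0.1 N), for 0.2 s.
2. the second longest cover lies flat on its pad, within 12 mm of centre and 0.2 rad of its outline, released and at rest (horizontal distance between cover_second and pad_second below 0.012 m and angle between the x axis of cover_second and the x axis of pad_second, either way round below 0.2 rad and z of cover_second in the frame of pad_second below 0.01 m and angle between cover_second's own z axis and vertical below 0.1 rad and linear speed of cover_second below 0.02 m/s and angular speed of cover_second below 0.2 rad/s and contact force between the fingers and cover_second below 0.1 N), for 0.2 s.
3. the third longest cover lies flat on its pad, within 12 mm of centre and 0.2 rad of its outline, released and at rest (horizontal distance between cover_third and pad_third below 0.012 m and angle between the x axis of cover_third and the x axis of pad_third, either way round below 0.2 rad and z of cover_third in the frame of pad_third below 0.01 m and angle between cover_third's own z axis and vertical below 0.1 rad and linear speed of cover_third below 0.02 m/s and angular speed of cover_third below 0.2 rad/s and contact force between the fingers and cover_third below 0.1 N), for 0.2 s.
4. the shortest cover lies flat on its pad, within 12 mm of centre and 0.2 rad of its outline, released and at rest (horizontal distance between cover_short and pad_short below 0.012 m and angle between the x axis of cover_short and the x axis of pad_short, either way round below 0.2 rad and z of cover_short in the frame of pad_short below 0.01 m and angle between cover_short's own z axis and vertical below 0.1 rad and linear speed of cover_short below 0.02 m/s and angular speed of cover_short below 0.2 rad/s and contact force between the fingers and cover_short below 0.1 N), for 0.2 s.
At the end, for the whole second after the job is handed in: each of the four covers lies flat and upright on the pad of its own length, its centre within 12 mm of the pad's centre and its length within 0.2 rad of the outline (either way round), released and at rest; knob and gauge within 20 mm of where they were and not tipped (all of step 1 and all of step 2 and all of step 3 and all of step 4); the robot touches nothing.
It fails at once if the lock knob is shifted by more than 20 mm or tipped (distance of lock_knob from where it was at the start of the episode above 0.02 m or angle between lock_knob's own z axis and vertical above 0.4 rad).
It fails at once if the striker gauge is shifted by more than 20 mm or tipped (distance of striker_gauge from where it was at the start of the episode above 0.02 m or angle between striker_gauge's own z axis and vertical above 0.4 rad).
It also fails if it takes over 102 s, if anything falls off the work surface, if the arm or the gripper's body presses on something with over 40 N, if the wrist force passes 120 N, or if a joint passes its speed limit or range.

ROBOT

A 6-joint arm with a two-finger parallel gripper is mounted at the origin on the work surface. World frame = base frame: x ahead of the robot, y to its left, z up, the work surface at z = 0. Lengths are in m, angles in rad, forces in N, time in s.
With the tool pointing down it reaches from about 0.225 to 0.875 m from the base axis. Payload 3.4 kg.
Tool frame: the origin (TCP) lies at the very end of the fingers, on their centre line; the grasp point (between the pads) lies behind it (manip.grasp_offset is the z of the grasp point in the tool frame, in m); z points along the fingers, y is the line along which they close (so a half turn about z gives the same grasp; the last joint's range is limited). The gripper opens to 85 mm and grips with 20 to 120 N. Pads are 22 mm wide; open, the fingers measure 114 mm over their backs; the gripper's body (76 mm by 85 mm) begins 54 mm behind the grasp point. The pads swing forward as they close: fully open they stand 13 mm farther back than shut.
Start: joints at [-1.461, 0.276, 1.505, -0, 1.361, -0.121], TCP at [0.132, -0.56, 0.231] pointing down, gripper open.
Joint ranges: [-2.89, 2.89], [-0.75, 2.08], [0.22, 2.7], [-1.18, 4.32], [0.11, 2.71], [-2.7, 2.7]. Speed limits (rad/s): [2.57, 2.57, 3.14, 3.14, 3.14, 3.14].

INTERFACE

Orientations are given as a unit quaternion [w, x, y, z].
In Python, from rig import manip gives the robot as it stands.
- The arm moves only by the shell command python3 -m pendant 'ROWS' [FORCE]. ROWS is JSON, a list of rows, each an object of numbers: "dx", "dy", "dz": the shift along the tool's x, y, z in m; "rx", "ry", "rz": the turn, a rotation vector about the tool's x, y, z in degrees; "hand": the finger opening in m, from 0 to 0.0854. In form: [{"dx": .., "dy": .., "dz": .., "rx": .., "ry": .., "rz": .., "hand": ..}, ...]. A call has 1 to 12 rows; each row shifts and turns the commanded pose from where the row before left it, along the tool's axes as they then stand; what a row does not reach is not made up. A row lasts 1/12 s, in which the tool goes at most 41.7 mm and 7.16 degrees, less where a joint would pass 70% of its speed; a pose out of reach is approached as far as the arm can. A call is refused whole if a number of a shift passes 0.0417 or a number of a turn 7.16, either way. A call with a gripper value outside its range is refused whole. The fingers move at their own pace and stop on an object; FORCE is the grip in N (left out, the last holds). Time passes only in rows, so rows that do not move let the fingers close. It gives the time, the measured TCP pose, the force, the opening and the grip force at its end, in the units of the state.
- manip.get_state(): the state, without advancing time (a new reading comes with each control period).
- manip.get_image(name): name is "scene" or "top" or "wrist"; returns a dict with "frame" (400x640x3 uint8, red, green, blue), "fx", "fy", "cx", "cy" (pixels), "position" and "attitude" of the camera in the world; the wrist camera has in their place "mount" (4x4, takes a point from camera to tool coordinates, whose origin is the TCP and whose axes are the flange's). Camera axes: x right, y up, looking along -z (the intrinsics and any distortion apply to the point x, -y, -z); pixel columns grow to the right and rows downward; lengths in m; the calibration is good to about 2 mm. A picture is of the moment at which its call begins: read the wrist's pose just before it. There is no depth.
- manip.sign_off(): hands the job in; it is judged then, once.
The state is a dict: "clock": time; "qpos": joint angles; "qd": joint speeds; "effort": joint torques, N m; "position": TCP position; "ee_rot": TCP orientation; "contact_force": force on the tool from outside, world axes, zero at the start; "moment": the same for the moment, N m; "width": finger opening in m; "gripper_force": force on a finger pad.
Only numpy, scipy, OpenCV 4.12 (cv2) and the standard library are available. Lean on these libraries where they do the work, as an engineer would, in place of code of your own. Each camera call takes 0.05 s, during which the arm holds its last target. There are 200 camera calls.

## Working session

There is one attempt and no reset: what is moved stays moved. The work goes in short steps, Python scripts to look and compute and a shell command to move; the robot and the scene stay as the last step left them, time stands still between calls to the robot, and variables do not carry over. Pictures are saved under pics/ and viewed, at most 14 in all, crops included, and the job is handed in when it is done.

```bash
mkdir -p pics; ls; python3 - <<'E'
from rig import manip
import cv2
s=manip.get_state();print(s['clock'],s['position'],s['ee_rot'],s['width'],manip.grasp_offset)
for n in("top","scene"):
    d=manip.get_image(n);cv2.imwrite(f"pics/{n}0.png",d["frame"][:,:,::-1])
    print(n,{k:v for k,v in d.items() if k!="frame"})
E
```

```text
pics
0.0 [ 0.13144853 -0.55923344  0.23044516] [-8.97920539e-04  9.93348969e-01  1.15139132e-01 -7.96763656e-06] 0.08539532142950763 -0.0187
top {'fx': 503.325780474273, 'fy': 503.325780474273, 'cx': 311.11062390999984, 'cy': 198.93235533611013, 'position': array([0.52146608, 0.03984696, 1.13513569]), 'attitude': array([ 0.71162314,  0.02928138, -0.04378108, -0.70058427])}
scene {'fx': 415.2159215821332, 'fy': 415.2159215821332, 'cx': 324.0297941049275, 'cy': 200.55278739054938, 'position': array([1.15771815, 0.13421787, 0.69212353]), 'attitude': array([0.58497613, 0.21609997, 0.26937134, 0.73385477])}
```

View pics/top0.png

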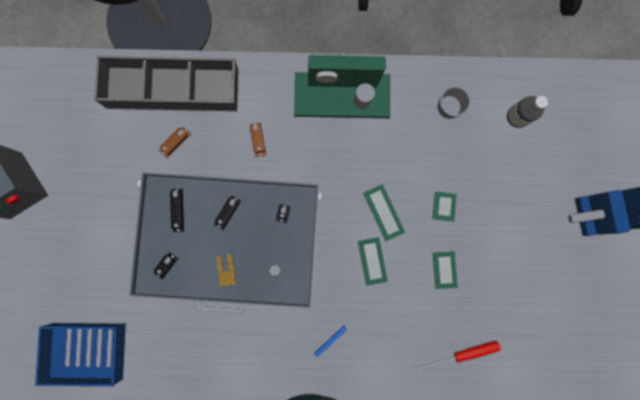

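View pics/scene0.png

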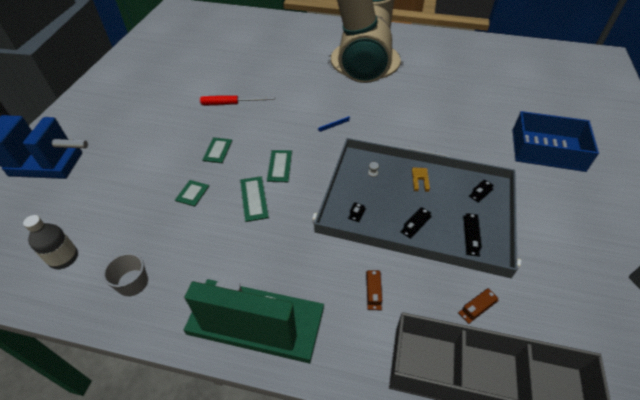

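Candidates (top view): black covers are long (177,210), second (228,212), third (165,265) and short (283,213). The brown look-alikes at (175,142) and (258,140) lie outside the drawer and are not wanted. The gauge is at (226,270) and the knob at (275,270). Pads are long (384,212), second (372,261), third (445,270) and short (445,206).

```bash
cat > h.py <<'E'
import numpy as np,cv2
from rig import manip
from scipy.spatial.transform import Rotation as R
rot=lambda q:R.from_quat(np.r_[q[1:],q[0]])
def cast(d,px,z,pose=None):
    px=np.atleast_2d(px).astype(float)
    v=np.c_[(px[:,0]-d["cx"])/d["fx"],-(px[:,1]-d["cy"])/d["fy"],-np.ones(len(px))]
    if pose is None: o,M=d["position"],rot(d["attitude"]).as_matrix()
    else:
        W=np.eye(4);W[:3,:3]=rot(pose["ee_rot"]).as_matrix();W[:3,3]=pose["position"];W=W@d["mount"];o,M=W[:3,3],W[:3,:3]
    v=v@M.T
    return (o+v*((z-o[2])/v[:,2])[:,None])[:,:2]
def rects(d,mask,z,pose=None,amin=30):
    out=[]
    for c in cv2.findContours(mask.astype(np.uint8),cv2.RETR_EXTERNAL,cv2.CHAIN_APPROX_NONE)[0]:
        if cv2.contourArea(c)<amin: continue
        P=cast(d,c[:,0],z,pose);(cx,cy),(w,h),_=r=cv2.minAreaRect((P*1000).astype(np.float32))
        b=cv2.boxPoints(r);e=max((b[1]-b[0],b[2]-b[1]),key=np.linalg.norm)
        out.append((np.round(c[:,0].mean(0)),np.round([cx,cy],1),np.round(sorted([w,h])[::-1],1),round(np.degrees(np.arctan2(e[1],e[0]))%180,1)))
    return out
def yaw(s): # direction of tool x in world, degrees
    x=rot(s["ee_rot"]).as_matrix()[:,0];return np.degrees(np.arctan2(x[1],x[0]))
def go(x,y,th,z):
    """tool-frame shift, and turn making tool x lie along th (mod 180), tool kept vertical"""
    s=manip.get_state();M=rot(s["ee_rot"]).as_matrix()
    t=(th-yaw(s)+90)%180-90
    print("clock",round(s["clock"],2),"pos",np.round(s["position"],4),"yaw",round(yaw(s),1),"tilt",np.round(M[:,2],3),"w",round(s["width"],4),"F",np.round(s["contact_force"],1),"q6",round(s["qpos"][5],2))
    print("tool shift mm",np.round((np.array([x,y,z])-s["position"])@M*1000,1),"rz deg",round(-t,1))
E
python3 - <<'E'
from h import *
im=cv2.imread("pics/top0.png")
d=manip.get_image("top");f=d["frame"].astype(int);r,g,b=f[...,0],f[...,1],f[...,2]
reg=np.zeros(r.shape,bool);reg[178:295,145:305]=1
dark=((f.max(2)<45)&reg)
dark=cv2.morphologyEx(dark.astype(np.uint8),cv2.MORPH_CLOSE,np.ones((5,5)))
print("covers");[print(*x) for x in rects(d,dark,.012)]
reg[:]=0;reg[180:300,350:470]=1
gr=(g-r>25)&reg
print("pads");[print(*x) for x in rects(d,gr,.006)]
cr=(f.min(2)>0)&~gr&reg
n,l=cv2.connectedComponents(cr.astype(np.uint8),connectivity=4)
print("outl");[print(*x) for i in range(2,n) if 30<(l==i).sum()<2000 for x in rects(d,l==i,.006)]
print("knob");
cv2.imwrite("pics/crop1.png",cv2.resize(im[170:310,130:330],None,fx=4,fy=4,interpolation=2))
go(.5,.3,90,.3)
print(np.round(manip.get_image("wrist")["mount"],3),cast(d,[[226,270],[275,270]],.02))
E
```

```text
covers
[165. 264.] [486.5 337.6] [52.1 25.2] 145.8
[226. 212.] [605.6 205.3] [69.6 24.6] 150.8
[177. 209.] [608.1 316.7] [89.7 26.2] 4.3
pads
[445. 270.] [ 484.9 -283.8] [79.4 47.7] 4.4
[372. 261.] [ 502.1 -121.1] [99.2 47.2] 11.4
[444. 206.] [ 627.9 -284.4] [61.2 47.6] 174.6
[384. 212.] [ 612.1 -146.5] [120.4  47.7] 25.3
outl
[384. 212.] [ 611.8 -146.8] [101.   29.6] 25.3
[444. 206.] [ 628.3 -284.8] [43.  28.2] 174.0
[372. 261.] [ 502.7 -121.3] [81.2 30.2] 11.9
[445. 270.] [ 485.2 -284.2] [60.8 29.8] 4.0
knob
clock 0.15 pos [ 0.1315 -0.5594  0.2306] yaw 13.2 tilt [-0.     0.001 -1.   ] w 0.0852 F [ 0.1 -0.3  0.2] q6 -0.12
tool shift mm [ 555.3 -752.4  -68.2] rz deg -76.8
[[ 0.001  0.948  0.317  0.082]
 [ 1.    -0.001 -0.    -0.001]
 [ 0.     0.317 -0.948 -0.141]
 [ 0.     0.     0.     1.   ]] [[0.47791914 0.20175427]
 [0.47939079 0.09469138]]
```

View pics/crop1.png

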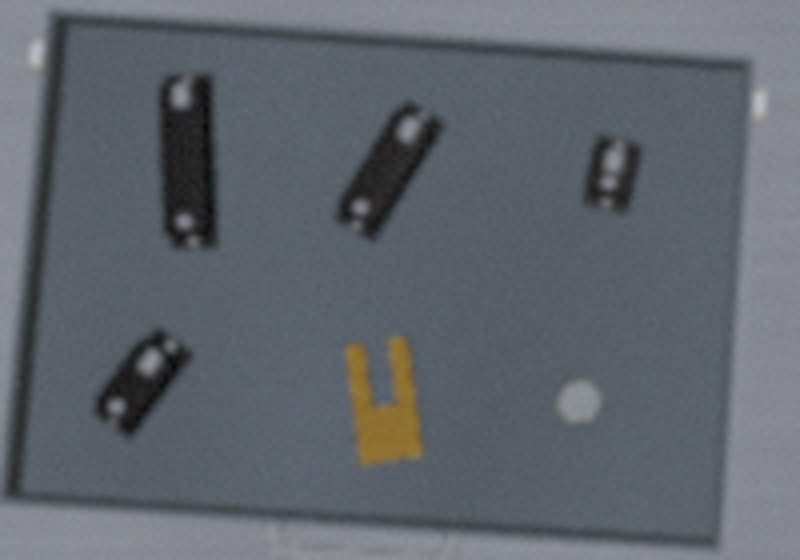

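The crop shows four black covers in the drawer: long at crop (188,160), second (390,170), third (143,383) and short (612,173). The brass fork and the knob are clear of them. Pad sizes and outline lengths match the description.

```bash
python3 -c "
from h import *
go(.608,.317,4.3,.13)"
```

```text
clock 0.2 pos [ 0.1315 -0.5595  0.2308] yaw 13.2 tilt [-0.     0.001 -1.   ] w 0.0854 F [-1.   0.1 -1. ] q6 -0.12
tool shift mm [ 664.3 -744.1  101.7] rz deg 8.9
```

```bash
python3 -m pendant '[{"dx":0.0266,"dy":-0.0298},{"dx":0.0266,"dy":-0.0298},{"dx":0.0266,"dy":-0.0298},{"dx":0.0266,"dy":-0.0298},{"dx":0.0266,"dy":-0.0298},{"dx":0.0266,"dy":-0.0298},{"dx":0.0266,"dy":-0.0298},{"dx":0.0266,"dy":-0.0298},{"dx":0.0266,"dy":-0.0298},{"dx":0.0266,"dy":-0.0298},{"dx":0.0266,"dy":-0.0298},{"dx":0.0266,"dy":-0.0298}]'; python3 -m pendant '[{"dx":0.0266,"dy":-0.0298},{"dx":0.0266,"dy":-0.0298},{"dx":0.0266,"dy":-0.0298},{"dx":0.0266,"dy":-0.0298},{"dx":0.0266,"dy":-0.0298},{"dx":0.0266,"dy":-0.0298},{"dx":0.0266,"dy":-0.0298},{"dx":0.0266,"dy":-0.0298},{"dx":0.0266,"dy":-0.0298},{"dx":0.0266,"dy":-0.0298},{"dx":0.0266,"dy":-0.0298},{"dx":0.0266,"dy":-0.0298}]'
python3 -c "
from h import *
go(.608,.317,4.3,.15)"
```

```text
clock 0.2 pos [ 0.1315 -0.5595  0.2308] yaw 13.2 tilt [-0.     0.001 -1.   ] w 0.0854 F [-1.   0.1 -1. ] q6 -0.12
tool shift mm [ 664.3 -744.2   81.7] rz deg 8.9invalid input
invalid input
```

```bash
python3 -m pendant '[{"dx":0.0266,"dy":-0.0298,"dz":0,"rx":0,"ry":0,"rz":0,"hand":0.0854}]'; python3 -m pendant '[{"dx":0.0266,"dy":-0.0298,"dz":0,"rx":0,"ry":0,"rz":0}]'
```

```text
clock: 0.28
position: [0.1484, -0.5303, 0.2304]
ee_rot: [0.003, 0.994, 0.113, -0.001]
contact_force: [1.5, -0.9, 1.3]
width: 0.0855
gripper_force: 0.0invalid input
```

```bash
python3 -m pendant '[{"dx":0.0266,"dy":-0.0298,"dz":0,"rx":0,"ry":0,"rz":0,"hand":0.05},{"dx":0.0266,"dy":-0.0298,"dz":0,"rx":0,"ry":0,"rz":0,"hand":0.05},{"dx":0.0266,"dy":-0.0298,"dz":0,"rx":0,"ry":0,"rz":0,"hand":0.05},{"dx":0.0266,"dy":-0.0298,"dz":0,"rx":0,"ry":0,"rz":0,"hand":0.05},{"dx":0.0266,"dy":-0.0298,"dz":0,"rx":0,"ry":0,"rz":0,"hand":0.05},{"dx":0.0266,"dy":-0.0298,"dz":0,"rx":0,"ry":0,"rz":0,"hand":0.05},{"dx":0.0266,"dy":-0.0298,"dz":0,"rx":0,"ry":0,"rz":0,"hand":0.05},{"dx":0.0266,"dy":-0.0298,"dz":0,"rx":0,"ry":0,"rz":0,"hand":0.05},{"dx":0.0266,"dy":-0.0298,"dz":0,"rx":0,"ry":0,"rz":0,"hand":0.05},{"dx":0.0266,"dy":-0.0298,"dz":0,"rx":0,"ry":0,"rz":0,"hand":0.05},{"dx":0.0266,"dy":-0.0298,"dz":0,"rx":0,"ry":0,"rz":0,"hand":0.05},{"dx":0.0266,"dy":-0.0298,"dz":0,"rx":0,"ry":0,"rz":0,"hand":0.05}]'; python3 -m pendant '[{"dx":0.0266,"dy":-0.0298,"dz":0,"rx":0,"ry":0,"rz":0,"hand":0.05},{"dx":0.0266,"dy":-0.0298,"dz":0,"rx":0,"ry":0,"rz":0,"hand":0.05},{"dx":0.0266,"dy":-0.0298,"dz":0,"rx":0,"ry":0,"rz":0,"hand":0.05},{"dx":0.0266,"dy":-0.0298,"dz":0,"rx":0,"ry":0,"rz":0,"hand":0.05},{"dx":0.0266,"dy":-0.0298,"dz":0,"rx":0,"ry":0,"rz":0,"hand":0.05},{"dx":0.0266,"dy":-0.0298,"dz":0,"rx":0,"ry":0,"rz":0,"hand":0.05},{"dx":0.0266,"dy":-0.0298,"dz":0,"rx":0,"ry":0,"rz":0,"hand":0.05},{"dx":0.0266,"dy":-0.0298,"dz":0,"rx":0,"ry":0,"rz":0,"hand":0.05},{"dx":0.0266,"dy":-0.0298,"dz":0,"rx":0,"ry":0,"rz":0,"hand":0.05},{"dx":0.0266,"dy":-0.0298,"dz":0.02,"rx":0,"ry":0,"rz":4.5,"hand":0.05},{"dx":0,"dy":0,"dz":0.02,"rx":0,"ry":0,"rz":4.5,"hand":0.05},{"dx":0,"dy":0,"dz":0.02,"rx":0,"ry":0,"rz":0,"hand":0.05}]'
python3 -c "
from h import *
go(.608,.317,4.3,.15)"
```

```text
clock: 1.28
position: [0.3799, -0.1016, 0.2315]
ee_rot: [0.0, 0.993, 0.115, 0.0]
contact_force: [-0.0, -0.3, 0.8]
width: 0.05
gripper_force: 0.0
clock: 2.28
position: [0.5699, 0.2474, 0.1713]
ee_rot: [-0.0, 0.999, 0.037, 0.0]
contact_force: [-0.3, -0.7, -0.5]
width: 0.0499
gripper_force: 0.0
clock 2.28 pos [0.5699 0.2474 0.1713] yaw 4.2 tilt [ 0.001  0.    -1.   ] w 0.0499 F [-0.3 -0.7 -0.5] q6 1.79
tool shift mm [ 43.1 -66.6  21.3] rz deg -0.1
```

```bash
python3 -m pendant '[{"dx":0.0216,"dy":-0.0333,"dz":0.01,"rx":0,"ry":0,"rz":0,"hand":0.05},{"dx":0.0215,"dy":-0.0333,"dz":0.011,"rx":0,"ry":0,"rz":0,"hand":0.05},{"dx":0,"dy":0,"dz":0,"rx":0,"ry":0,"rz":0,"hand":0.05}]'
cat >> h.py <<'E'
def look(name,z=.012,near=None,zc=.004):
    s=manip.get_state();d=manip.get_image("wrist");f=d["frame"];cv2.imwrite(name,f[:,:,::-1])
    m=cv2.morphologyEx((f.max(2)<45).astype(np.uint8),cv2.MORPH_CLOSE,np.ones((15,15)))
    [print(*x) for x in rects(d,m,z,s,1500)];return s,d
E
python3 -c "
from h import *
look('pics/w1.png')
go(.608,.317,4.3,.01)"
```

```text
clock: 2.53
position: [0.6087, 0.3199, 0.1473]
ee_rot: [-0.001, 0.999, 0.038, -0.001]
contact_force: [0.7, 0.3, 0.2]
width: 0.0498
gripper_force: 0.0
[365. 347.] [458.  297.1] [610.5 176.7] 94.6
[593. 210.] [607.5  79.8] [43.6 38.4] 79.0
[454. 199.] [606.5 204.8] [75.  35.2] 150.3
[331. 184.] [608.7 316.2] [88.1 25.3] 4.2
clock 2.58 pos [0.6074 0.3171 0.1485] yaw 4.4 tilt [-0.003 -0.    -1.   ] w 0.0496 F [ 0.1 -0.6  0.3] q6 1.87
tool shift mm [  1.    0.2 138.5] rz deg 0.1
```

View pics/w1.png

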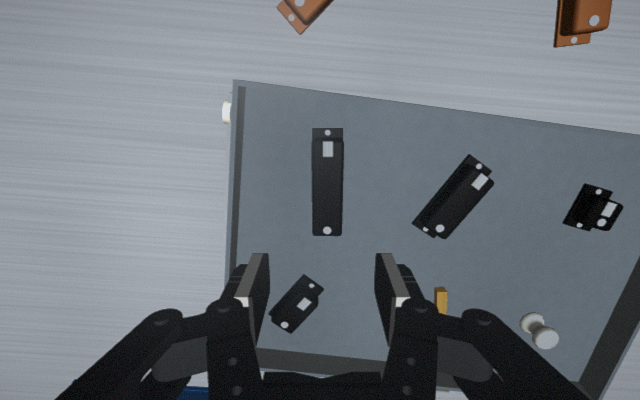

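The wrist view shows the long cover at (328,183), between the fingers' lines. Both views agree to 1 mm. I'll check its ends at their own heights.

```bash
python3 -c "
from h import *
s,d=look('pics/w1b.png')
for p,z in(([327,128],.008),([327,236],.026),([312,180],.026),([343,180],.026)):print(p,cast(d,p,z,s))
go(.608,.317,4.3,.008)"
```

```text
[367. 346.] [458.8 294.8] [609.7 185.1] 94.4
[588. 207.] [607.4  79.8] [43.1 38.4] 78.8
[451. 196.] [606.6 204.8] [75.1 35. ] 150.2
[328. 182.] [608.8 316.5] [87.2 25.5] 4.4
[327, 128] [[0.65768727 0.31743074]]
[327, 236] [[0.56810552 0.31031585]]
[312, 180] [[0.61711561 0.32664795]]
[343, 180] [[0.61906887 0.30140141]]
clock 2.63 pos [0.6068 0.3156 0.1497] yaw 4.3 tilt [-0.003 -0.001 -1.   ] w 0.0499 F [0.7 0.7 0.6] q6 1.87
tool shift mm [  1.7  -1.5 141.7] rz deg 0.0
```

```bash
python3 -m pendant '[{"dx":0.002,"dy":0,"dz":0.035,"rx":0,"ry":0,"rz":0,"hand":0.05},{"dx":0,"dy":0,"dz":0.035,"rx":0,"ry":0,"rz":0,"hand":0.05},{"dx":0,"dy":0,"dz":0.03,"rx":0,"ry":0,"rz":0,"hand":0.05},{"dx":0,"dy":0,"dz":0.02,"rx":0,"ry":0,"rz":0,"hand":0.05},{"dx":0,"dy":0,"dz":0.01,"rx":0,"ry":0,"rz":0,"hand":0.05},{"dx":0,"dy":0,"dz":0.009,"rx":0,"ry":0,"rz":0,"hand":0.05},{"dx":0,"dy":0,"dz":0,"rx":0,"ry":0,"rz":0,"hand":0.05},{"dx":0,"dy":0,"dz":0,"rx":0,"ry":0,"rz":0,"hand":0.05}]' 40; python3 -m pendant '[{"dx":0,"dy":0,"dz":0,"rx":0,"ry":0,"rz":0,"hand":0.02},{"dx":0,"dy":0,"dz":0,"rx":0,"ry":0,"rz":0,"hand":0.02},{"dx":0,"dy":0,"dz":0,"rx":0,"ry":0,"rz":0,"hand":0.02},{"dx":0,"dy":0,"dz":0,"rx":0,"ry":0,"rz":0,"hand":0.02},{"dx":0,"dy":0,"dz":0,"rx":0,"ry":0,"rz":0,"hand":0.02},{"dx":0,"dy":0,"dz":0,"rx":0,"ry":0,"rz":0,"hand":0.02}]'
```

```text
clock: 3.3
position: [0.6098, 0.3147, 0.0138]
ee_rot: [-0.0, 0.999, 0.037, 0.001]
contact_force: [0.3, -0.3, 0.7]
width: 0.0503
gripper_force: 0.0
clock: 3.8
position: [0.6104, 0.3152, 0.0146]
ee_rot: [-0.0, 0.999, 0.037, 0.002]
contact_force: [0.7, -0.3, 6.9]
width: 0.0249
gripper_force: 40.1
```

```bash
python3 -m pendant '[{"dx":0,"dy":0,"dz":-0.005,"rx":0,"ry":0,"rz":0,"hand":0.02},{"dx":0,"dy":0,"dz":-0.015,"rx":0,"ry":0,"rz":0,"hand":0.02},{"dx":0,"dy":0,"dz":-0.03,"rx":0,"ry":0,"rz":0,"hand":0.02},{"dx":0,"dy":0,"dz":-0.03,"rx":0,"ry":0,"rz":0,"hand":0.02},{"dx":0,"dy":0,"dz":-0.01,"rx":0,"ry":0,"rz":0,"hand":0.02},{"dx":0,"dy":0,"dz":0,"rx":0,"ry":0,"rz":0,"hand":0.02}]'
python3 -c "
from h import *
s,d=look('pics/w2.png');go(.612,-.1465,25.3,.1)"
```

```text
clock: 4.3
position: [0.6111, 0.3156, 0.1063]
ee_rot: [-0.001, 0.999, 0.037, 0.003]
contact_force: [0.8, -0.3, -1.4]
width: 0.0246
gripper_force: 39.5
[621. 231.] [608.7  82.4] [40.6 39.6] 78.4
[469. 219.] [606.3 204.4] [74.9 36.8] 150.3
[325. 330.] [531.3 311.3] [467.7 220.1] 94.4
clock 4.35 pos [0.6096 0.315  0.1038] yaw 4.2 tilt [ 0.002  0.001 -1.   ] w 0.0248 F [-0.6 -0.9 -1.7] q6 1.87
tool shift mm [-31.7 460.4   3.4] rz deg -21.1
```

View pics/w2.png

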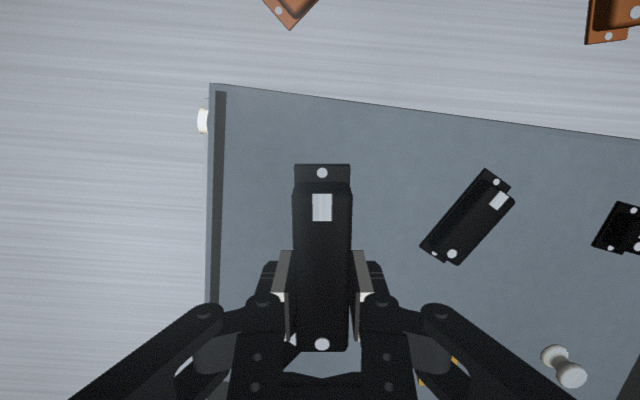

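```bash
python3 -m pendant '[{"dx":-0.0026,"dy":0.0384,"dz":0,"rx":0,"ry":0,"rz":0,"hand":0.02},{"dx":-0.0026,"dy":0.0384,"dz":0,"rx":0,"ry":0,"rz":0,"hand":0.02},{"dx":-0.0026,"dy":0.0384,"dz":0,"rx":0,"ry":0,"rz":0,"hand":0.02},{"dx":-0.0026,"dy":0.0384,"dz":0,"rx":0,"ry":0,"rz":0,"hand":0.02},{"dx":-0.0026,"dy":0.0384,"dz":0,"rx":0,"ry":0,"rz":0,"hand":0.02},{"dx":-0.0026,"dy":0.0384,"dz":0,"rx":0,"ry":0,"rz":0,"hand":0.02},{"dx":-0.0026,"dy":0.0384,"dz":0,"rx":0,"ry":0,"rz":0,"hand":0.02},{"dx":-0.0026,"dy":0.0384,"dz":0,"rx":0,"ry":0,"rz":0,"hand":0.02},{"dx":-0.0026,"dy":0.0384,"dz":0,"rx":0,"ry":0,"rz":0,"hand":0.02},{"dx":-0.0026,"dy":0.0384,"dz":0,"rx":0,"ry":0,"rz":0,"hand":0.02},{"dx":-0.0026,"dy":0.0384,"dz":0,"rx":0,"ry":0,"rz":0,"hand":0.02},{"dx":-0.0026,"dy":0.0384,"dz":0,"rx":0,"ry":0,"rz":0,"hand":0.02}]' >/dev/null; python3 -m pendant '[{"dx":0,"dy":0,"dz":0,"rx":0,"ry":0,"rz":-7,"hand":0.02},{"dx":0,"dy":0,"dz":0,"rx":0,"ry":0,"rz":-7,"hand":0.02},{"dx":0,"dy":0,"dz":0,"rx":0,"ry":0,"rz":-7,"hand":0.02},{"dx":0,"dy":0,"dz":0,"rx":0,"ry":0,"rz":0,"hand":0.02},{"dx":0,"dy":0,"dz":0,"rx":0,"ry":0,"rz":0,"hand":0.02}]'
python3 -c "
from h import *
s=manip.get_state();d=manip.get_image('wrist');cv2.imwrite('pics/w3.png',d['frame'][:,:,::-1])
M=rot(s['ee_rot']).as_matrix();z0=s['position'][2]-.010
for p,z in(([322,163],z0+.004),([322,350],z0+.022)):
  P=np.r_[cast(d,p,z,s)[0],z];print(np.round((P-s['position'])@M*1000,1))
go(.612,-.1465,25.3,.016)"
```

```text
clock: 5.77
position: [0.6106, -0.1467, 0.1006]
ee_rot: [-0.001, 0.976, 0.217, -0.002]
contact_force: [-0.5, 0.6, -2.0]
width: 0.0249
gripper_force: 39.7
[50.5 -0.5  5.9]
[-37.1  -0.5 -11.9]
clock 5.82 pos [ 0.6109 -0.1466  0.101 ] yaw 25.1 tilt [-0.003  0.001 -1.   ] w 0.0251 F [ 0.1  1.  -1.2] q6 0.79
tool shift mm [ 1.2  0.5 85. ] rz deg -0.2
```

View pics/w3.png

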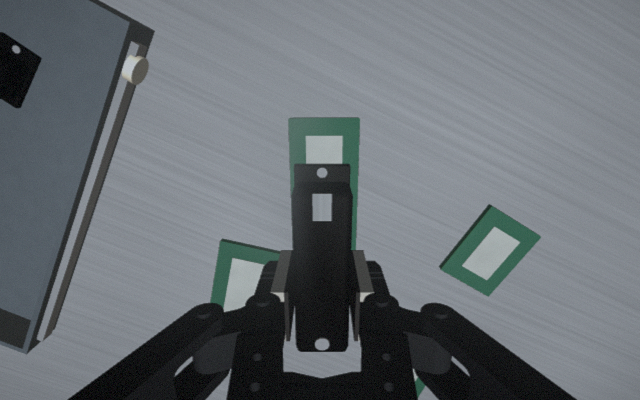

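Cover is held level at (322,255), about 2 mm forward in the tool, and the pad lies right beneath it (far edge at (324,118)). I'll lower it.

```bash
python3 -m pendant '[{"dx":-0.001,"dy":0,"dz":0.03,"rx":0,"ry":0,"rz":0,"hand":0.02},{"dx":0,"dy":0,"dz":0.03,"rx":0,"ry":0,"rz":0,"hand":0.02},{"dx":0,"dy":0,"dz":0.015,"rx":0,"ry":0,"rz":0,"hand":0.02},{"dx":0,"dy":0,"dz":0.005,"rx":0,"ry":0,"rz":0,"hand":0.02},{"dx":0,"dy":0,"dz":0.003,"rx":0,"ry":0,"rz":0,"hand":0.02},{"dx":0,"dy":0,"dz":0,"rx":0,"ry":0,"rz":0,"hand":0.02},{"dx":0,"dy":0,"dz":0,"rx":0,"ry":0,"rz":0,"hand":0.02}]'
```

```text
clock: 6.4
position: [0.612, -0.1477, 0.0207]
ee_rot: [0.001, 0.976, 0.218, 0.001]
contact_force: [-0.2, 0.2, -0.7]
width: 0.0247
gripper_force: 39.7
```

```bash
python3 -m pendant '[{"dx":0,"dy":0,"dz":0.001,"rx":0,"ry":0,"rz":0,"hand":0.02},{"dx":0,"dy":0,"dz":0.001,"rx":0,"ry":0,"rz":0,"hand":0.02},{"dx":0,"dy":0,"dz":0,"rx":0,"ry":0,"rz":0,"hand":0.02}]';python3 -m pendant '[{"dx":0,"dy":0,"dz":0.001,"rx":0,"ry":0,"rz":0,"hand":0.02},{"dx":0,"dy":0,"dz":0,"rx":0,"ry":0,"rz":0,"hand":0.02}]'
```

```text
clock: 6.65
position: [0.6114, -0.1476, 0.0184]
ee_rot: [0.0, 0.976, 0.218, 0.001]
contact_force: [1.7, -0.2, -1.8]
width: 0.0246
gripper_force: 39.7
clock: 6.82
position: [0.6111, -0.1476, 0.0168]
ee_rot: [0.0, 0.976, 0.218, 0.0]
contact_force: [0.2, -0.1, -1.3]
width: 0.0245
gripper_force: 39.7
```

```bash
python3 -m pendant '[{"dx":0,"dy":0,"dz":0.001,"rx":0,"ry":0,"rz":0,"hand":0.02},{"dx":0,"dy":0,"dz":0,"rx":0,"ry":0,"rz":0,"hand":0.02}]';python3 -m pendant '[{"dx":0,"dy":0,"dz":0.001,"rx":0,"ry":0,"rz":0,"hand":0.02},{"dx":0,"dy":0,"dz":0,"rx":0,"ry":0,"rz":0,"hand":0.02}]'
```

```text
clock: 6.98
position: [0.6111, -0.1476, 0.0166]
ee_rot: [0.0, 0.976, 0.218, 0.0]
contact_force: [-0.8, 0.6, 4.3]
width: 0.025
gripper_force: 40.3
clock: 7.15
position: [0.6111, -0.1476, 0.0166]
ee_rot: [0.0, 0.976, 0.218, 0.0]
contact_force: [-2.6, -0.4, 10.1]
width: 0.0245
gripper_force: 41.0
```

Touchdown. I'll release, raise, and look ahead to the second cover.

```bash
python3 -m pendant '[{"dx":0,"dy":0,"dz":-0.001,"rx":0,"ry":0,"rz":0,"hand":0.05},{"dx":0,"dy":0,"dz":0,"rx":0,"ry":0,"rz":0,"hand":0.05},{"dx":0,"dy":0,"dz":0,"rx":0,"ry":0,"rz":0,"hand":0.05},{"dx":0,"dy":0,"dz":0,"rx":0,"ry":0,"rz":0,"hand":0.05},{"dx":0,"dy":0,"dz":-0.03,"rx":0,"ry":0,"rz":0,"hand":0.05},{"dx":0,"dy":0,"dz":-0.04,"rx":0,"ry":0,"rz":0,"hand":0.05},{"dx":0,"dy":0,"dz":-0.04,"rx":0,"ry":0,"rz":0,"hand":0.05},{"dx":0,"dy":0,"dz":-0.02,"rx":0,"ry":0,"rz":0,"hand":0.05},{"dx":0,"dy":0,"dz":0,"rx":0,"ry":0,"rz":0,"hand":0.05}]'
python3 -c "
from h import *
look('pics/w4.png');go(.606,.205,150.5,.147)"
```

```text
clock: 7.9
position: [0.6146, -0.1487, 0.1516]
ee_rot: [0.003, 0.976, 0.218, 0.005]
contact_force: [0.3, -0.1, -0.2]
width: 0.0501
gripper_force: 0.0
[321. 355.] [ 478.3 -217.2] [586.7 177.5] 114.7
[ 50. 285.] [429.9  55.7] [80.4 72.2] 179.6
[320. 190.] [ 609.  -147.8] [88.3 25.7] 25.8
[53. 76.] [609.3  81.7] [40.2 37.6] 168.5
clock 7.95 pos [ 0.6129 -0.1481  0.1486] yaw 25.2 tilt [ 0.006 -0.002 -1.   ] w 0.05 F [-0.1  0.1 -0.4] q6 0.78
tool shift mm [ 144.3 -322.4    0.8] rz deg 54.7
```

View pics/w4.png

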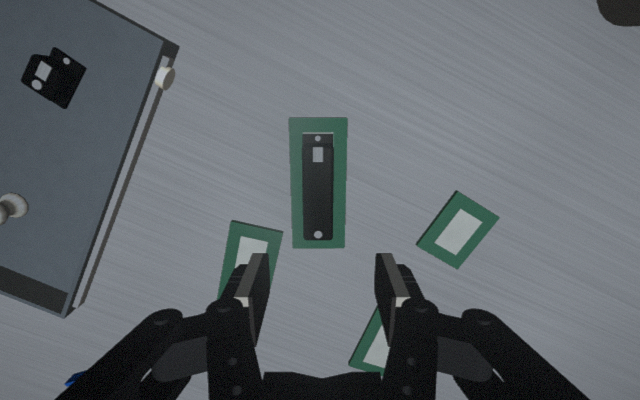

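Long cover lies inside its outline at (318,190), within ~2 mm and 1°. Next is the second cover.

```bash
python3 -m pendant '[{"dx":0.0144,"dy":-0.0322,"dz":0,"rx":0,"ry":0,"rz":0,"hand":0.05},{"dx":0.0144,"dy":-0.0322,"dz":0,"rx":0,"ry":0,"rz":0,"hand":0.05},{"dx":0.0144,"dy":-0.0322,"dz":0,"rx":0,"ry":0,"rz":0,"hand":0.05},{"dx":0.0144,"dy":-0.0322,"dz":0,"rx":0,"ry":0,"rz":0,"hand":0.05},{"dx":0.0144,"dy":-0.0322,"dz":0,"rx":0,"ry":0,"rz":0,"hand":0.05},{"dx":0.0144,"dy":-0.0322,"dz":0,"rx":0,"ry":0,"rz":0,"hand":0.05},{"dx":0.0144,"dy":-0.0322,"dz":0,"rx":0,"ry":0,"rz":0,"hand":0.05},{"dx":0.0144,"dy":-0.0322,"dz":0,"rx":0,"ry":0,"rz":0,"hand":0.05},{"dx":0.0144,"dy":-0.0322,"dz":0,"rx":0,"ry":0,"rz":0,"hand":0.05},{"dx":0.0144,"dy":-0.0322,"dz":0,"rx":0,"ry":0,"rz":0,"hand":0.05}]' >/dev/null; python3 -m pendant '[{"dx":0,"dy":0,"dz":0,"rx":0,"ry":0,"rz":6.8,"hand":0.05},{"dx":0,"dy":0,"dz":0,"rx":0,"ry":0,"rz":6.8,"hand":0.05},{"dx":0,"dy":0,"dz":0,"rx":0,"ry":0,"rz":6.8,"hand":0.05},{"dx":0,"dy":0,"dz":0,"rx":0,"ry":0,"rz":6.8,"hand":0.05},{"dx":0,"dy":0,"dz":0,"rx":0,"ry":0,"rz":6.8,"hand":0.05},{"dx":0,"dy":0,"dz":0,"rx":0,"ry":0,"rz":6.8,"hand":0.05},{"dx":0,"dy":0,"dz":0,"rx":0,"ry":0,"rz":6.8,"hand":0.05},{"dx":0,"dy":0,"dz":0,"rx":0,"ry":0,"rz":6.8,"hand":0.05},{"dx":0,"dy":0,"dz":0,"rx":0,"ry":0,"rz":0,"hand":0.05},{"dx":0,"dy":0,"dz":0,"rx":0,"ry":0,"rz":0,"hand":0.05}]' > /dev/null
cat >> h.py <<'E'
def ends(s,d,L,zf):
    """held-vertical tool over a cover lying along tool x: scan black region on the tool's x line. far lug end at zf+.004, near housing end at zf+.022"""
    f=d["frame"];m=cv2.morphologyEx((f.max(2)<45).astype(np.uint8),cv2.MORPH_CLOSE,np.ones((15,15)))
    best=[c for c in cv2.findContours(m,cv2.RETR_EXTERNAL,cv2.CHAIN_APPROX_NONE)[0] if cv2.contourArea(c)>800]
    c=min(best,key=lambda c:np.linalg.norm(c[:,0].mean(0)-[320,185]))[:,0]
    M=rot(s["ee_rot"]).as_matrix()
    t=lambda P,z:(np.c_[P,np.full(len(P),z)]-s["position"])@M*1000
    far=t(cast(d,c,zf+.004,s),zf+.004)[:,0].max()-L/2
    H=t(cast(d,c,zf+.022,s),zf+.022);near=H[:,0].min()+L/2-7
    print("centre in tool x from far/near",far.round(1),near.round(1),"y",np.round(np.median(H[:,1]),1),"mid y",np.round((H[:,1].max()+H[:,1].min())/2,1),"width",np.round(np.ptp(H[:,1]),1))
E
python3 -c "
from h import *
s,d=look('pics/w5.png');ends(s,d,78,.004);go(.606,.205,150.5,.012)"
```

```text
[323. 355.] [472.2 278.2] [576. 175.] 61.0
[456. 110.] [607.9  80.3] [38.1 31.6] 168.9
[565. 138.] [527.6  12.9] [260.5  14.4] 176.8
centre in tool x from far/near -5.7 5.2 y 6.9 mid y -2.1 width 23.7
clock 9.67 pos [0.6034 0.205  0.1442] yaw -29.0 tilt [-0.002 -0.001 -1.   ] w 0.05 F [-0.5 -0.7 -0.8] q6 2.3
tool shift mm [  2.5  -1.5 132.2] rz deg 0.5
```

View pics/w5.png

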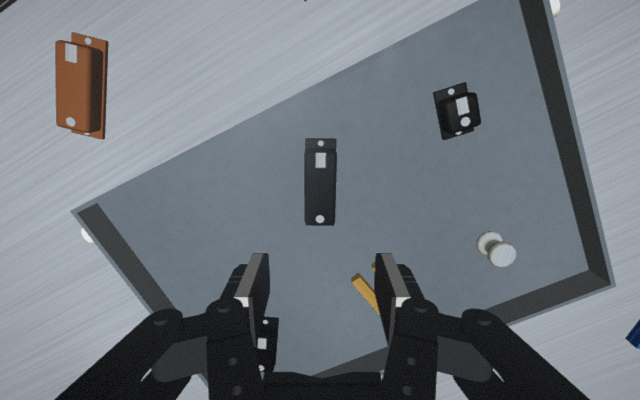

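Second cover is at (320,182), lug end row 138, near end row 225; the brown one outside is at (80,85). The mask missed its brighter top, so I'll measure from those pixels.

```bash
cat >> h.py <<'E'
def pend(s,d,far,near,L,zf):
    M=rot(s["ee_rot"]).as_matrix()
    for p,z,o in((far,zf+.004,-L/2),(near,zf+.022,L/2-7)):
        print("centre in tool xy mm",np.round((np.r_[cast(d,p,z,s)[0],z]-s["position"])@M*1000+[o,0,0],1)[:2])
E
python3 -c "
from h import *
s=manip.get_state();d=manip.get_image('wrist')
pend(s,d,[320,138],[320,225],78,.004);go(.606,.205,150.5,.012)"
```

```text
centre in tool xy mm [ 3.3 -2.4]
centre in tool xy mm [ 4.2 -2.4]
clock 9.72 pos [0.6035 0.205  0.1445] yaw -29.0 tilt [-0.002 -0.001 -1.   ] w 0.0498 F [-0.1  0.8  0.2] q6 2.3
tool shift mm [  2.3  -1.4 132.5] rz deg 0.5
```

```bash
python3 -m pendant '[{"dx":0.0025,"dy":-0.002,"dz":0.035,"rx":0,"ry":0,"rz":0.5,"hand":0.05},{"dx":0,"dy":0,"dz":0.035,"rx":0,"ry":0,"rz":0,"hand":0.05},{"dx":0,"dy":0,"dz":0.03,"rx":0,"ry":0,"rz":0,"hand":0.05},{"dx":0,"dy":0,"dz":0.02,"rx":0,"ry":0,"rz":0,"hand":0.05},{"dx":0,"dy":0,"dz":0.01,"rx":0,"ry":0,"rz":0,"hand":0.05},{"dx":0,"dy":0,"dz":0,"rx":0,"ry":0,"rz":0,"hand":0.05},{"dx":0,"dy":0,"dz":0,"rx":0,"ry":0,"rz":0,"hand":0.05}]' 40; python3 -m pendant '[{"dx":0,"dy":0,"dz":0,"rx":0,"ry":0,"rz":0,"hand":0.02},{"dx":0,"dy":0,"dz":0,"rx":0,"ry":0,"rz":0,"hand":0.02},{"dx":0,"dy":0,"dz":0,"rx":0,"ry":0,"rz":0,"hand":0.02},{"dx":0,"dy":0,"dz":0,"rx":0,"ry":0,"rz":0,"hand":0.02},{"dx":0,"dy":0,"dz":0,"rx":0,"ry":0,"rz":0,"hand":0.02},{"dx":0,"dy":0,"dz":0,"rx":0,"ry":0,"rz":0,"hand":0.02}]'
```

```text
clock: 10.3
position: [0.6076, 0.2057, 0.0157]
ee_rot: [0.0, 0.967, -0.256, 0.0]
contact_force: [1.5, 0.4, -0.2]
width: 0.0499
gripper_force: 0.0
clock: 10.8
position: [0.6088, 0.206, 0.0177]
ee_rot: [-0.001, 0.967, -0.256, 0.002]
contact_force: [0.1, 0.5, 5.8]
width: 0.0245
gripper_force: 40.1
```

```bash
python3 -m pendant '[{"dx":0,"dy":0,"dz":-0.005,"rx":0,"ry":0,"rz":0,"hand":0.02},{"dx":0,"dy":0,"dz":-0.015,"rx":0,"ry":0,"rz":0,"hand":0.02},{"dx":0,"dy":0,"dz":-0.03,"rx":0,"ry":0,"rz":0,"hand":0.02},{"dx":0,"dy":0,"dz":-0.03,"rx":0,"ry":0,"rz":0,"hand":0.02},{"dx":0,"dy":0,"dz":-0.01,"rx":0,"ry":0,"rz":0,"hand":0.02},{"dx":0,"dy":0,"dz":0,"rx":0,"ry":0,"rz":-5.9,"hand":0.02},{"dx":0,"dy":0,"dz":0,"rx":0,"ry":0,"rz":-7,"hand":0.02},{"dx":0,"dy":0,"dz":0,"rx":0,"ry":0,"rz":-7,"hand":0.02},{"dx":0,"dy":0,"dz":0,"rx":0,"ry":0,"rz":-7,"hand":0.02},{"dx":0,"dy":0,"dz":0,"rx":0,"ry":0,"rz":-7,"hand":0.02},{"dx":0,"dy":0,"dz":0,"rx":0,"ry":0,"rz":-7,"hand":0.02},{"dx":0,"dy":0,"dz":0,"rx":0,"ry":0,"rz":0,"hand":0.02}]'
python3 -c "
from h import *
go(.5023,-.1212,11.6,.1)"
```

```text
clock: 11.8
position: [0.6066, 0.2055, 0.105]
ee_rot: [0.0, 0.995, 0.099, -0.001]
contact_force: [-0.2, 0.2, -1.1]
width: 0.0248
gripper_force: 39.4
clock 11.8 pos [0.6066 0.2055 0.105 ] yaw 11.3 tilt [-0.001 -0.    -1.   ] w 0.0248 F [-0.2  0.2 -1.1] q6 1.59
tool shift mm [-166.5  299.9    5.3] rz deg -0.3
```

```bash
python3 -m pendant '[{"dx":-0.0167,"dy":0.03,"dz":0,"rx":0,"ry":0,"rz":-0.3,"hand":0.02},{"dx":-0.0167,"dy":0.03,"dz":0,"rx":0,"ry":0,"rz":0,"hand":0.02},{"dx":-0.0167,"dy":0.03,"dz":0,"rx":0,"ry":0,"rz":0,"hand":0.02},{"dx":-0.0167,"dy":0.03,"dz":0,"rx":0,"ry":0,"rz":0,"hand":0.02},{"dx":-0.0167,"dy":0.03,"dz":0,"rx":0,"ry":0,"rz":0,"hand":0.02},{"dx":-0.0167,"dy":0.03,"dz":0,"rx":0,"ry":0,"rz":0,"hand":0.02},{"dx":-0.0167,"dy":0.03,"dz":0,"rx":0,"ry":0,"rz":0,"hand":0.02},{"dx":-0.0167,"dy":0.03,"dz":0,"rx":0,"ry":0,"rz":0,"hand":0.02},{"dx":-0.0167,"dy":0.03,"dz":0,"rx":0,"ry":0,"rz":0,"hand":0.02},{"dx":-0.0167,"dy":0.03,"dz":0,"rx":0,"ry":0,"rz":0,"hand":0.02},{"dx":0,"dy":0,"dz":0,"rx":0,"ry":0,"rz":0,"hand":0.02},{"dx":0,"dy":0,"dz":0,"rx":0,"ry":0,"rz":0,"hand":0.02}]'
python3 -c "
from h import *
go(.5023,-.1212,11.6,.018)
d=manip.get_image('wrist');cv2.imwrite('pics/w6.png',d['frame'][:,:,::-1])"
```

```text
clock: 12.8
position: [0.5027, -0.1231, 0.1055]
ee_rot: [-0.0, 0.995, 0.097, -0.0]
contact_force: [0.5, 0.4, -0.4]
width: 0.0244
gripper_force: 39.6
clock 12.8 pos [ 0.5027 -0.1231  0.1055] yaw 11.2 tilt [-0.  0. -1.] w 0.0244 F [ 0.5  0.4 -0.4] q6 1.0
tool shift mm [-0.  -1.9 87.5] rz deg -0.4
```

View pics/w6.png

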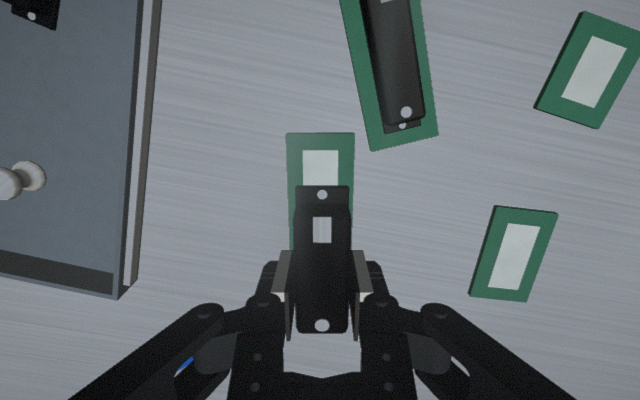

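Second cover held level at (322,258) over its pad at (320,190); the long one is undisturbed at (395,60).

```bash
python3 -m pendant '[{"dx":0,"dy":-0.001,"dz":0.03,"rx":0,"ry":0,"rz":-0.3,"hand":0.02},{"dx":0,"dy":0,"dz":0.03,"rx":0,"ry":0,"rz":0,"hand":0.02},{"dx":0,"dy":0,"dz":0.015,"rx":0,"ry":0,"rz":0,"hand":0.02},{"dx":0,"dy":0,"dz":0.006,"rx":0,"ry":0,"rz":0,"hand":0.02},{"dx":0,"dy":0,"dz":0.003,"rx":0,"ry":0,"rz":0,"hand":0.02},{"dx":0,"dy":0,"dz":0.002,"rx":0,"ry":0,"rz":0,"hand":0.02},{"dx":0,"dy":0,"dz":0,"rx":0,"ry":0,"rz":0,"hand":0.02},{"dx":0,"dy":0,"dz":0,"rx":0,"ry":0,"rz":0,"hand":0.02}]'; python3 -m pendant '[{"dx":0,"dy":0,"dz":0.001,"rx":0,"ry":0,"rz":0,"hand":0.02},{"dx":0,"dy":0,"dz":0,"rx":0,"ry":0,"rz":0,"hand":0.02}]';python3 -m pendant '[{"dx":0,"dy":0,"dz":0.001,"rx":0,"ry":0,"rz":0,"hand":0.02},{"dx":0,"dy":0,"dz":0,"rx":0,"ry":0,"rz":0,"hand":0.02}]'
```

```text
clock: 13.52
position: [0.5042, -0.1206, 0.0206]
ee_rot: [0.001, 0.995, 0.103, 0.001]
contact_force: [-0.5, -0.7, -1.2]
width: 0.0245
gripper_force: 39.6
clock: 13.68
position: [0.5042, -0.1209, 0.0197]
ee_rot: [0.001, 0.995, 0.103, 0.001]
contact_force: [-0.3, -0.4, 3.6]
width: 0.0248
gripper_force: 40.0
clock: 13.85
position: [0.5042, -0.1209, 0.0196]
ee_rot: [0.001, 0.995, 0.103, 0.001]
contact_force: [-1.3, 1.4, 12.0]
width: 0.0247
gripper_force: 41.0
```

```bash
python3 -m pendant '[{"dx":0,"dy":0,"dz":-0.001,"rx":0,"ry":0,"rz":0,"hand":0.05},{"dx":0,"dy":0,"dz":0,"rx":0,"ry":0,"rz":0,"hand":0.05},{"dx":0,"dy":0,"dz":0,"rx":0,"ry":0,"rz":0,"hand":0.05},{"dx":0,"dy":0,"dz":0,"rx":0,"ry":0,"rz":0,"hand":0.05},{"dx":0,"dy":0,"dz":-0.03,"rx":0,"ry":0,"rz":0,"hand":0.05},{"dx":0,"dy":0,"dz":-0.04,"rx":0,"ry":0,"rz":0,"hand":0.05},{"dx":0,"dy":0,"dz":-0.04,"rx":0,"ry":0,"rz":0,"hand":0.05},{"dx":0,"dy":0,"dz":-0.02,"rx":0,"ry":0,"rz":0,"hand":0.05},{"dx":0,"dy":0,"dz":0,"rx":0,"ry":0,"rz":0,"hand":0.05}]'
python3 -c "
from h import *
s=manip.get_state();d=manip.get_image('wrist');f=d['frame'].astype(int);cv2.imwrite('pics/w7.png',d['frame'][:,:,::-1])
m=cv2.morphologyEx(((f[...,1]-f[...,0]<12)&(f.max(2)<75)).astype(np.uint8),cv2.MORPH_OPEN,np.ones((5,5)));m[250:]=0
m=cv2.morphologyEx(m,cv2.MORPH_CLOSE,np.ones((21,21)))
print('dark');[print(*x) for x in rects(d,m,.016,s,1500)]
g=cv2.morphologyEx((f[...,1]-f[...,0]>25).astype(np.uint8),cv2.MORPH_CLOSE,np.ones((5,5)))
print('green');[print(*x) for x in rects(d,g,.006,s,1500)]
go(.4865,.3376,145.8,.147)"
```

```text
clock: 14.6
position: [0.5065, -0.1219, 0.1536]
ee_rot: [0.002, 0.995, 0.103, 0.005]
contact_force: [0.7, 0.2, 0.4]
width: 0.0498
gripper_force: 0.0
dark
[ 62. 239.] [410.7  95.7] [118.3  19.4] 89.6
[319. 188.] [ 505.4 -119.9] [74.5 25.8] 12.0
[379.  63.] [ 613.2 -146.1] [99.1 29.2] 24.4
[85. 17.] [597.7  77.7] [44.9 28.8] 101.9
green
[482. 237.] [ 486.5 -282. ] [81.  49.3] 4.3
[320. 185.] [ 503.9 -121. ] [100.1  48.8] 11.5
[544.  83.] [ 628.3 -283. ] [63.2 49.6] 174.2
[378.  69.] [ 610.3 -147.2] [116.2  49.2] 25.2
clock 14.65 pos [ 0.5048 -0.1212  0.151 ] yaw 11.8 tilt [ 0.005 -0.002 -1.   ] w 0.05 F [ 0.4  0.6 -1.4] q6 0.99
tool shift mm [  76.1 -452.9    2.9] rz deg 46.0
```

Second cover within ~2 mm and 0.5° of its pad by measurement. On to the third, turning −134° so the last joint stays well within its range.

```bash
python3 -m pendant '[{"dx":0.0063,"dy":-0.0377,"dz":0,"rx":0,"ry":0,"rz":0,"hand":0.05},{"dx":0.0063,"dy":-0.0377,"dz":0,"rx":0,"ry":0,"rz":0,"hand":0.05},{"dx":0.0063,"dy":-0.0377,"dz":0,"rx":0,"ry":0,"rz":0,"hand":0.05},{"dx":0.0063,"dy":-0.0377,"dz":0,"rx":0,"ry":0,"rz":0,"hand":0.05},{"dx":0.0063,"dy":-0.0377,"dz":0,"rx":0,"ry":0,"rz":0,"hand":0.05},{"dx":0.0063,"dy":-0.0377,"dz":0,"rx":0,"ry":0,"rz":0,"hand":0.05},{"dx":0.0063,"dy":-0.0377,"dz":0,"rx":0,"ry":0,"rz":0,"hand":0.05},{"dx":0.0063,"dy":-0.0377,"dz":0,"rx":0,"ry":0,"rz":0,"hand":0.05},{"dx":0.0063,"dy":-0.0377,"dz":0,"rx":0,"ry":0,"rz":0,"hand":0.05},{"dx":0.0063,"dy":-0.0377,"dz":0,"rx":0,"ry":0,"rz":0,"hand":0.05},{"dx":0.0063,"dy":-0.0377,"dz":0,"rx":0,"ry":0,"rz":0,"hand":0.05},{"dx":0.0063,"dy":-0.0377,"dz":0,"rx":0,"ry":0,"rz":0,"hand":0.05}]' >/dev/null
python3 -m pendant '[{"dx":0,"dy":0,"dz":0,"rx":0,"ry":0,"rz":-7.05,"hand":0.05},{"dx":0,"dy":0,"dz":0,"rx":0,"ry":0,"rz":-7.05,"hand":0.05},{"dx":0,"dy":0,"dz":0,"rx":0,"ry":0,"rz":-7.05,"hand":0.05},{"dx":0,"dy":0,"dz":0,"rx":0,"ry":0,"rz":-7.05,"hand":0.05},{"dx":0,"dy":0,"dz":0,"rx":0,"ry":0,"rz":-7.05,"hand":0.05},{"dx":0,"dy":0,"dz":0,"rx":0,"ry":0,"rz":-7.05,"hand":0.05},{"dx":0,"dy":0,"dz":0,"rx":0,"ry":0,"rz":-7.05,"hand":0.05},{"dx":0,"dy":0,"dz":0,"rx":0,"ry":0,"rz":-7.05,"hand":0.05},{"dx":0,"dy":0,"dz":0,"rx":0,"ry":0,"rz":-7.05,"hand":0.05},{"dx":0,"dy":0,"dz":0,"rx":0,"ry":0,"rz":-7.05,"hand":0.05},{"dx":0,"dy":0,"dz":0,"rx":0,"ry":0,"rz":-7.05,"hand":0.05},{"dx":0,"dy":0,"dz":0,"rx":0,"ry":0,"rz":-7.05,"hand":0.05}]' >/dev/null
python3 -m pendant '[{"dx":0,"dy":0,"dz":0,"rx":0,"ry":0,"rz":-7.05,"hand":0.05},{"dx":0,"dy":0,"dz":0,"rx":0,"ry":0,"rz":-7.05,"hand":0.05},{"dx":0,"dy":0,"dz":0,"rx":0,"ry":0,"rz":-7.05,"hand":0.05},{"dx":0,"dy":0,"dz":0,"rx":0,"ry":0,"rz":-7.05,"hand":0.05},{"dx":0,"dy":0,"dz":0,"rx":0,"ry":0,"rz":-7.05,"hand":0.05},{"dx":0,"dy":0,"dz":0,"rx":0,"ry":0,"rz":-7.05,"hand":0.05},{"dx":0,"dy":0,"dz":0,"rx":0,"ry":0,"rz":-7.05,"hand":0.05},{"dx":0,"dy":0,"dz":0,"rx":0,"ry":0,"rz":0,"hand":0.05},{"dx":0,"dy":0,"dz":0,"rx":0,"ry":0,"rz":0,"hand":0.05}]'
python3 -c "
from h import *
s=manip.get_state();d=manip.get_image('wrist');cv2.imwrite('pics/w8.png',d['frame'][:,:,::-1])
go(.4865,.3376,145.8,.014)"
```

```text
clock: 17.4
position: [0.4835, 0.3371, 0.1467]
ee_rot: [-0.001, 0.296, 0.955, -0.001]
contact_force: [0.2, -0.2, 0.1]
width: 0.0503
gripper_force: 0.0
clock 17.45 pos [0.4837 0.3373 0.1471] yaw 145.6 tilt [-0.003 -0.001 -1.   ] w 0.0504 F [0.4 0.3 0.4] q6 -0.48
tool shift mm [ -2.3   2.2 133. ] rz deg -0.2
```

View pics/w8.png

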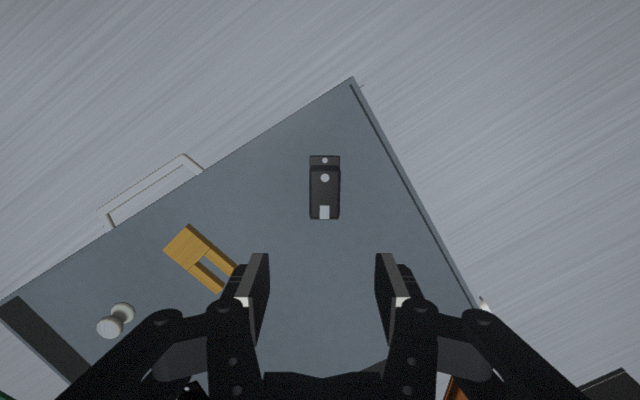

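Third cover at (325,187), lug end row 155, near end row 220; wall and gauge are well clear of the fingers.

```bash
python3 -c "
from h import *
s=manip.get_state();d=manip.get_image('wrist')
pend(s,d,[325,155],[325,220],58,.004)"
```

```text
centre in tool xy mm [-1.2  3.9]
centre in tool xy mm [-2.3  3.9]
```

```bash
python3 -m pendant '[{"dx":-0.0025,"dy":0.0035,"dz":0.035,"rx":0,"ry":0,"rz":0,"hand":0.05},{"dx":0,"dy":0,"dz":0.035,"rx":0,"ry":0,"rz":0,"hand":0.05},{"dx":0,"dy":0,"dz":0.03,"rx":0,"ry":0,"rz":0,"hand":0.05},{"dx":0,"dy":0,"dz":0.02,"rx":0,"ry":0,"rz":0,"hand":0.05},{"dx":0,"dy":0,"dz":0.01,"rx":0,"ry":0,"rz":0,"hand":0.05},{"dx":0,"dy":0,"dz":0.002,"rx":0,"ry":0,"rz":0,"hand":0.05},{"dx":0,"dy":0,"dz":0,"rx":0,"ry":0,"rz":0,"hand":0.05},{"dx":0,"dy":0,"dz":0,"rx":0,"ry":0,"rz":0,"hand":0.05}]' 40; python3 -m pendant '[{"dx":0,"dy":0,"dz":0,"rx":0,"ry":0,"rz":0,"hand":0.02},{"dx":0,"dy":0,"dz":0,"rx":0,"ry":0,"rz":0,"hand":0.02},{"dx":0,"dy":0,"dz":0,"rx":0,"ry":0,"rz":0,"hand":0.02},{"dx":0,"dy":0,"dz":0,"rx":0,"ry":0,"rz":0,"hand":0.02},{"dx":0,"dy":0,"dz":0,"rx":0,"ry":0,"rz":0,"hand":0.02},{"dx":0,"dy":0,"dz":0,"rx":0,"ry":0,"rz":0,"hand":0.02}]'; python3 -m pendant '[{"dx":0,"dy":0,"dz":-0.005,"rx":0,"ry":0,"rz":0,"hand":0.02},{"dx":0,"dy":0,"dz":-0.015,"rx":0,"ry":0,"rz":0,"hand":0.02},{"dx":0,"dy":0,"dz":-0.03,"rx":0,"ry":0,"rz":0,"hand":0.02},{"dx":0,"dy":0,"dz":-0.03,"rx":0,"ry":0,"rz":0,"hand":0.02},{"dx":0,"dy":0,"dz":-0.01,"rx":0,"ry":0,"rz":0,"hand":0.02},{"dx":0,"dy":0,"dz":0,"rx":0,"ry":0,"rz":0,"hand":0.02},{"dx":0,"dy":0,"dz":0,"rx":0,"ry":0,"rz":0,"hand":0.02}]'
python3 -c "
from h import *
go(.4855,-.2835,4.3,.1)"
```

```text
clock: 18.17
position: [0.4896, 0.3398, 0.0178]
ee_rot: [0.001, 0.294, 0.956, 0.001]
contact_force: [-0.5, 0.7, 0.2]
width: 0.0503
gripper_force: 0.0
clock: 18.67
position: [0.4896, 0.3398, 0.0183]
ee_rot: [0.001, 0.294, 0.956, 0.001]
contact_force: [-1.1, -1.1, 7.0]
width: 0.0245
gripper_force: 40.0
clock: 19.25
position: [0.4882, 0.3391, 0.1066]
ee_rot: [0.0, 0.294, 0.956, 0.0]
contact_force: [-0.9, -0.7, -1.1]
width: 0.0245
gripper_force: 39.4
clock 19.25 pos [0.4882 0.3391 0.1066] yaw 145.8 tilt [ 0.  0. -1.] w 0.0245 F [-0.9 -0.7 -1.1] q6 -0.48
tool shift mm [-347.9 -516.3    6.5] rz deg -38.5
```

```bash
python3 -m pendant '[{"dx":-0.0217,"dy":-0.0323,"dz":0,"rx":0,"ry":0,"rz":0,"hand":0.02},{"dx":-0.0217,"dy":-0.0323,"dz":0,"rx":0,"ry":0,"rz":0,"hand":0.02},{"dx":-0.0217,"dy":-0.0323,"dz":0,"rx":0,"ry":0,"rz":0,"hand":0.02},{"dx":-0.0217,"dy":-0.0323,"dz":0,"rx":0,"ry":0,"rz":0,"hand":0.02},{"dx":-0.0217,"dy":-0.0323,"dz":0,"rx":0,"ry":0,"rz":0,"hand":0.02},{"dx":-0.0217,"dy":-0.0323,"dz":0,"rx":0,"ry":0,"rz":0,"hand":0.02},{"dx":-0.0217,"dy":-0.0323,"dz":0,"rx":0,"ry":0,"rz":0,"hand":0.02},{"dx":-0.0217,"dy":-0.0323,"dz":0,"rx":0,"ry":0,"rz":0,"hand":0.02},{"dx":-0.0217,"dy":-0.0323,"dz":0,"rx":0,"ry":0,"rz":0,"hand":0.02},{"dx":-0.0217,"dy":-0.0323,"dz":0,"rx":0,"ry":0,"rz":0,"hand":0.02},{"dx":-0.0217,"dy":-0.0323,"dz":0,"rx":0,"ry":0,"rz":0,"hand":0.02},{"dx":-0.0217,"dy":-0.0323,"dz":0,"rx":0,"ry":0,"rz":0,"hand":0.02}]' >/dev/null
python3 -m pendant '[{"dx":-0.0217,"dy":-0.0323,"dz":0,"rx":0,"ry":0,"rz":0,"hand":0.02},{"dx":-0.0217,"dy":-0.0323,"dz":0,"rx":0,"ry":0,"rz":0,"hand":0.02},{"dx":-0.0217,"dy":-0.0323,"dz":0,"rx":0,"ry":0,"rz":0,"hand":0.02},{"dx":-0.0217,"dy":-0.0323,"dz":0,"rx":0,"ry":0,"rz":0,"hand":0.02},{"dx":0,"dy":0,"dz":0,"rx":0,"ry":0,"rz":-6.4,"hand":0.02},{"dx":0,"dy":0,"dz":0,"rx":0,"ry":0,"rz":-6.4,"hand":0.02},{"dx":0,"dy":0,"dz":0,"rx":0,"ry":0,"rz":-6.4,"hand":0.02},{"dx":0,"dy":0,"dz":0,"rx":0,"ry":0,"rz":-6.4,"hand":0.02},{"dx":0,"dy":0,"dz":0,"rx":0,"ry":0,"rz":-6.4,"hand":0.02},{"dx":0,"dy":0,"dz":0,"rx":0,"ry":0,"rz":-6.4,"hand":0.02},{"dx":0,"dy":0,"dz":0,"rx":0,"ry":0,"rz":0,"hand":0.02},{"dx":0,"dy":0,"dz":0,"rx":0,"ry":0,"rz":0,"hand":0.02}]'
python3 -c "
from h import *
go(.4855,-.2835,4.3,.02)
d=manip.get_image('wrist');cv2.imwrite('pics/w9.png',d['frame'][:,:,::-1])"
```

```text
clock: 21.25
position: [0.4838, -0.2826, 0.1048]
ee_rot: [-0.001, -0.035, 0.999, 0.001]
contact_force: [-0.6, 0.2, -1.2]
width: 0.0247
gripper_force: 39.6
clock 21.25 pos [ 0.4838 -0.2826  0.1048] yaw -176.0 tilt [-0.003  0.002 -1.   ] w 0.0247 F [-0.6  0.2 -1.2] q6 -2.29
tool shift mm [-1.9 -1.2 84.8] rz deg -0.3
```

View pics/w9.png

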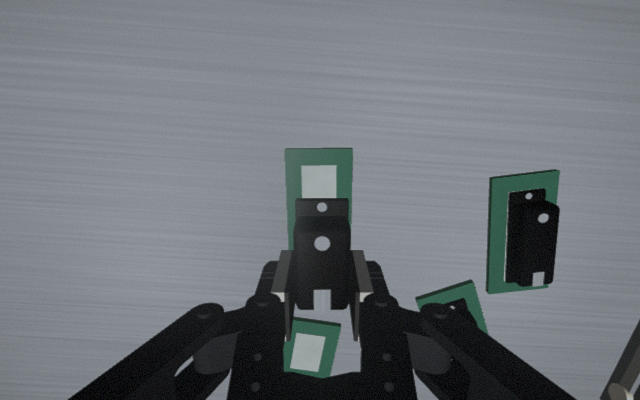

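Third cover held level at (322,255) over its pad (319,190). Lowering.

```bash
python3 -m pendant '[{"dx":-0.002,"dy":-0.001,"dz":0.03,"rx":0,"ry":0,"rz":0,"hand":0.02},{"dx":0,"dy":0,"dz":0.03,"rx":0,"ry":0,"rz":0,"hand":0.02},{"dx":0,"dy":0,"dz":0.015,"rx":0,"ry":0,"rz":0,"hand":0.02},{"dx":0,"dy":0,"dz":0.006,"rx":0,"ry":0,"rz":0,"hand":0.02},{"dx":0,"dy":0,"dz":0.003,"rx":0,"ry":0,"rz":0,"hand":0.02},{"dx":0,"dy":0,"dz":0,"rx":0,"ry":0,"rz":0,"hand":0.02},{"dx":0,"dy":0,"dz":0,"rx":0,"ry":0,"rz":0,"hand":0.02}]'; python3 -m pendant '[{"dx":0,"dy":0,"dz":0.002,"rx":0,"ry":0,"rz":0,"hand":0.02},{"dx":0,"dy":0,"dz":0,"rx":0,"ry":0,"rz":0,"hand":0.02}]';python3 -m pendant '[{"dx":0,"dy":0,"dz":0.001,"rx":0,"ry":0,"rz":0,"hand":0.02},{"dx":0,"dy":0,"dz":0,"rx":0,"ry":0,"rz":0,"hand":0.02}]'
```

```text
clock: 21.88
position: [0.4877, -0.2848, 0.0235]
ee_rot: [0.001, -0.036, 0.999, -0.001]
contact_force: [0.0, -0.5, -0.8]
width: 0.0249
gripper_force: 39.6
clock: 22.05
position: [0.4875, -0.2847, 0.0215]
ee_rot: [0.001, -0.036, 0.999, -0.001]
contact_force: [-0.2, -0.5, -0.5]
width: 0.0247
gripper_force: 39.6
clock: 22.22
position: [0.4874, -0.2846, 0.0204]
ee_rot: [0.001, -0.036, 0.999, -0.001]
contact_force: [0.3, 0.7, 1.4]
width: 0.0244
gripper_force: 39.8
```

```bash
python3 -m pendant '[{"dx":0,"dy":0,"dz":0.0005,"rx":0,"ry":0,"rz":0,"hand":0.02},{"dx":0,"dy":0,"dz":0,"rx":0,"ry":0,"rz":0,"hand":0.05},{"dx":0,"dy":0,"dz":0,"rx":0,"ry":0,"rz":0,"hand":0.05},{"dx":0,"dy":0,"dz":0,"rx":0,"ry":0,"rz":0,"hand":0.05},{"dx":0,"dy":0,"dz":0,"rx":0,"ry":0,"rz":0,"hand":0.05},{"dx":0,"dy":0,"dz":-0.03,"rx":0,"ry":0,"rz":0,"hand":0.05},{"dx":0,"dy":0,"dz":-0.04,"rx":0,"ry":0,"rz":0,"hand":0.05},{"dx":0,"dy":0,"dz":-0.04,"rx":0,"ry":0,"rz":0,"hand":0.05},{"dx":0,"dy":0,"dz":-0.02,"rx":0,"ry":0,"rz":0,"hand":0.05},{"dx":0,"dy":0,"dz":0,"rx":0,"ry":0,"rz":0,"hand":0.05}]'
cat >> h.py <<'E'
def check(name):
    s=manip.get_state();d=manip.get_image('wrist');f=d['frame'].astype(int);cv2.imwrite(name,d['frame'][:,:,::-1])
    m=cv2.morphologyEx(((f[...,1]-f[...,0]<12)&(f.max(2)<75)).astype(np.uint8),cv2.MORPH_OPEN,np.ones((5,5)));m[250:]=0
    m=cv2.morphologyEx(m,cv2.MORPH_CLOSE,np.ones((21,21)))
    print('dark');[print(*x) for x in rects(d,m,.016,s,1000)]
    g=cv2.morphologyEx((f[...,1]-f[...,0]>25).astype(np.uint8),cv2.MORPH_CLOSE,np.ones((5,5)))
    print('green');[print(*x) for x in rects(d,g,.006,s,1500)]
E
python3 -c "
from h import *
check('pics/w10.png')
go(.608,.0805,169,.147)"
```

```text
clock: 23.05
position: [0.4899, -0.2864, 0.1547]
ee_rot: [0.004, -0.036, 0.999, -0.004]
contact_force: [1.2, -0.3, 0.7]
width: 0.05
gripper_force: 0.0
dark
[506. 207.] [ 499.9 -120.7] [78.7 35.4] 12.3
[325. 177.] [ 483.8 -283.9] [55.8 25.8] 5.0
green
[314. 308.] [ 627.2 -284.6] [63.6 49.1] 174.2
[494. 202.] [ 502.1 -122.2] [101.1  49.4] 11.3
[325. 174.] [ 484.6 -283.6] [79.5 49.1] 4.3
clock 23.1 pos [ 0.4884 -0.2853  0.1519] yaw -175.8 tilt [ 0.005 -0.004 -1.   ] w 0.0501 F [ 0.1 -0.5 -0.3] q6 -2.3
tool shift mm [-145.9  356.2    4.1] rz deg 15.2
```

Third cover within ~1 mm and 1°. Now the short one.

```bash
python3 -m pendant '[{"dx":-0.0146,"dy":0.0356,"dz":0,"rx":0,"ry":0,"rz":0,"hand":0.05},{"dx":-0.0146,"dy":0.0356,"dz":0,"rx":0,"ry":0,"rz":0,"hand":0.05},{"dx":-0.0146,"dy":0.0356,"dz":0,"rx":0,"ry":0,"rz":0,"hand":0.05},{"dx":-0.0146,"dy":0.0356,"dz":0,"rx":0,"ry":0,"rz":0,"hand":0.05},{"dx":-0.0146,"dy":0.0356,"dz":0,"rx":0,"ry":0,"rz":0,"hand":0.05},{"dx":-0.0146,"dy":0.0356,"dz":0,"rx":0,"ry":0,"rz":0,"hand":0.05},{"dx":-0.0146,"dy":0.0356,"dz":0,"rx":0,"ry":0,"rz":0,"hand":0.05},{"dx":-0.0146,"dy":0.0356,"dz":0,"rx":0,"ry":0,"rz":0,"hand":0.05},{"dx":-0.0146,"dy":0.0356,"dz":0,"rx":0,"ry":0,"rz":0,"hand":0.05},{"dx":-0.0146,"dy":0.0356,"dz":0,"rx":0,"ry":0,"rz":0,"hand":0.05}]' >/dev/null
python3 -m pendant '[{"dx":0,"dy":0,"dz":0,"rx":0,"ry":0,"rz":5.1,"hand":0.05},{"dx":0,"dy":0,"dz":0,"rx":0,"ry":0,"rz":5.1,"hand":0.05},{"dx":0,"dy":0,"dz":0,"rx":0,"ry":0,"rz":5,"hand":0.05},{"dx":0,"dy":0,"dz":0,"rx":0,"ry":0,"rz":0,"hand":0.05},{"dx":0,"dy":0,"dz":0,"rx":0,"ry":0,"rz":0,"hand":0.05}]'
python3 -c "
from h import *
check('pics/w11.png')
go(.608,.0805,169,.016)"
```

```text
clock: 24.35
position: [0.6057, 0.0815, 0.1474]
ee_rot: [-0.002, 0.095, 0.995, -0.0]
contact_force: [0.1, 0.3, 0.3]
width: 0.05
gripper_force: 0.0
dark
[493. 236.] [678.1 220.2] [265.4  14.6] 86.5
[ 62. 226.] [ 602.2 -150.9] [72.5 43.6] 25.5
[321. 186.] [603.1  82.3] [38.  25.8] 169.1
[ 45. 111.] [ 505.6 -123. ] [75.2 47. ] 11.6
[222. 123.] [549.6  13.9] [201.1   9. ] 176.4
green
[ 86. 229.] [ 611.8 -144.4] [120.8  50. ] 25.2
[ 63. 107.] [ 503.2 -119.2] [100.7  49.9] 11.3
clock 24.4 pos [0.6059 0.0813 0.1478] yaw 169.1 tilt [-0.002 -0.    -1.   ] w 0.05 F [ 0.4 -0.6  0.3] q6 -1.36
tool shift mm [ -2.5  -0.3 131.8] rz deg 0.1
```

View pics/w11.png

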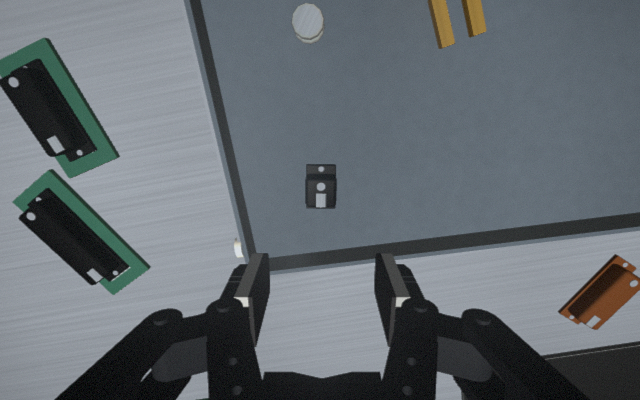

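Short cover at (321,186), lug end row 164, near end row 209; walls and knob (308,22) are clear.

```bash
python3 -c "
from h import *
s=manip.get_state();d=manip.get_image('wrist')
pend(s,d,[321,164],[321,209],40,.004);go(.608,.0805,169,.016)"
```

```text
centre in tool xy mm [-0.6  0.5]
centre in tool xy mm [-2.1  0.5]
clock 24.45 pos [0.6061 0.0812 0.1481] yaw 169.1 tilt [-0.002 -0.    -1.   ] w 0.0501 F [ 0.2 -0.3 -0.4] q6 -1.36
tool shift mm [ -2.3  -0.3 132.1] rz deg 0.1
```

```bash
python3 -m pendant '[{"dx":-0.002,"dy":0,"dz":0.035,"rx":0,"ry":0,"rz":0,"hand":0.05},{"dx":0,"dy":0,"dz":0.035,"rx":0,"ry":0,"rz":0,"hand":0.05},{"dx":0,"dy":0,"dz":0.03,"rx":0,"ry":0,"rz":0,"hand":0.05},{"dx":0,"dy":0,"dz":0.02,"rx":0,"ry":0,"rz":0,"hand":0.05},{"dx":0,"dy":0,"dz":0.011,"rx":0,"ry":0,"rz":0,"hand":0.05},{"dx":0,"dy":0,"dz":0,"rx":0,"ry":0,"rz":0,"hand":0.05},{"dx":0,"dy":0,"dz":0,"rx":0,"ry":0,"rz":0,"hand":0.05}]' 40; python3 -m pendant '[{"dx":0,"dy":0,"dz":0,"rx":0,"ry":0,"rz":0,"hand":0.02},{"dx":0,"dy":0,"dz":0,"rx":0,"ry":0,"rz":0,"hand":0.02},{"dx":0,"dy":0,"dz":0,"rx":0,"ry":0,"rz":0,"hand":0.02},{"dx":0,"dy":0,"dz":0,"rx":0,"ry":0,"rz":0,"hand":0.02},{"dx":0,"dy":0,"dz":0,"rx":0,"ry":0,"rz":0,"hand":0.02},{"dx":0,"dy":0,"dz":0,"rx":0,"ry":0,"rz":0,"hand":0.02}]'; python3 -m pendant '[{"dx":0,"dy":0,"dz":-0.005,"rx":0,"ry":0,"rz":0,"hand":0.02},{"dx":0,"dy":0,"dz":-0.015,"rx":0,"ry":0,"rz":0,"hand":0.02},{"dx":0,"dy":0,"dz":-0.03,"rx":0,"ry":0,"rz":0,"hand":0.02},{"dx":0,"dy":0,"dz":-0.03,"rx":0,"ry":0,"rz":0,"hand":0.02},{"dx":0,"dy":0,"dz":-0.01,"rx":0,"ry":0,"rz":0,"hand":0.02},{"dx":0,"dy":0,"dz":0,"rx":0,"ry":0,"rz":0,"hand":0.02},{"dx":0,"dy":0,"dz":0,"rx":0,"ry":0,"rz":0,"hand":0.02}]'
python3 -c "
from h import *
go(.628,-.284,174.2,.1)"
```

```text
clock: 25.03
position: [0.6089, 0.0808, 0.0182]
ee_rot: [-0.0, 0.096, 0.995, -0.0]
contact_force: [0.2, -0.8, 0.1]
width: 0.0498
gripper_force: 0.0
clock: 25.53
position: [0.6102, 0.081, 0.0201]
ee_rot: [0.002, 0.096, 0.995, 0.0]
contact_force: [1.2, 0.2, 5.7]
width: 0.0247
gripper_force: 39.9
clock: 26.12
position: [0.6083, 0.0811, 0.1081]
ee_rot: [0.0, 0.096, 0.995, -0.0]
contact_force: [-0.5, -0.3, -0.7]
width: 0.0246
gripper_force: 39.4
clock 26.12 pos [0.6083 0.0811 0.1081] yaw 169.0 tilt [ 0. -0. -1.] w 0.0246 F [-0.5 -0.3 -0.7] q6 -1.36
tool shift mm [ -89.1 -354.6    8.2] rz deg -5.2
```

```bash
python3 -m pendant '[{"dx":-0.0089,"dy":-0.0355,"dz":0,"rx":0,"ry":0,"rz":0,"hand":0.02},{"dx":-0.0089,"dy":-0.0355,"dz":0,"rx":0,"ry":0,"rz":0,"hand":0.02},{"dx":-0.0089,"dy":-0.0355,"dz":0,"rx":0,"ry":0,"rz":0,"hand":0.02},{"dx":-0.0089,"dy":-0.0355,"dz":0,"rx":0,"ry":0,"rz":0,"hand":0.02},{"dx":-0.0089,"dy":-0.0355,"dz":0,"rx":0,"ry":0,"rz":0,"hand":0.02},{"dx":-0.0089,"dy":-0.0355,"dz":0,"rx":0,"ry":0,"rz":0,"hand":0.02},{"dx":-0.0089,"dy":-0.0355,"dz":0,"rx":0,"ry":0,"rz":0,"hand":0.02},{"dx":-0.0089,"dy":-0.0355,"dz":0,"rx":0,"ry":0,"rz":0,"hand":0.02},{"dx":-0.0089,"dy":-0.0355,"dz":0,"rx":0,"ry":0,"rz":0,"hand":0.02},{"dx":-0.0089,"dy":-0.0355,"dz":0,"rx":0,"ry":0,"rz":0,"hand":0.02},{"dx":0,"dy":0,"dz":0,"rx":0,"ry":0,"rz":-5.2,"hand":0.02},{"dx":0,"dy":0,"dz":0,"rx":0,"ry":0,"rz":0,"hand":0.02}]'
python3 -m pendant '[{"dx":0,"dy":0,"dz":0,"rx":0,"ry":0,"rz":0,"hand":0.02},{"dx":0,"dy":0,"dz":0,"rx":0,"ry":0,"rz":0,"hand":0.02}]'
python3 -c "
from h import *
go(.628,-.284,174.2,.02)
d=manip.get_image('wrist');cv2.imwrite('pics/w12.png',d['frame'][:,:,::-1])"
```

```text
clock: 27.12
position: [0.6264, -0.2862, 0.1049]
ee_rot: [-0.002, 0.052, 0.999, 0.001]
contact_force: [-0.1, 1.1, -0.1]
width: 0.0243
gripper_force: 39.5
clock: 27.28
position: [0.6272, -0.2828, 0.1065]
ee_rot: [-0.001, 0.051, 0.999, 0.001]
contact_force: [-0.3, -0.2, -0.1]
width: 0.0247
gripper_force: 39.5
clock 27.28 pos [ 0.6272 -0.2828  0.1065] yaw 174.1 tilt [-0.003  0.002 -1.   ] w 0.0247 F [-0.3 -0.2 -0.1] q6 -1.99
tool shift mm [-1.2 -1.2 86.5] rz deg -0.1
```

View pics/w12.png

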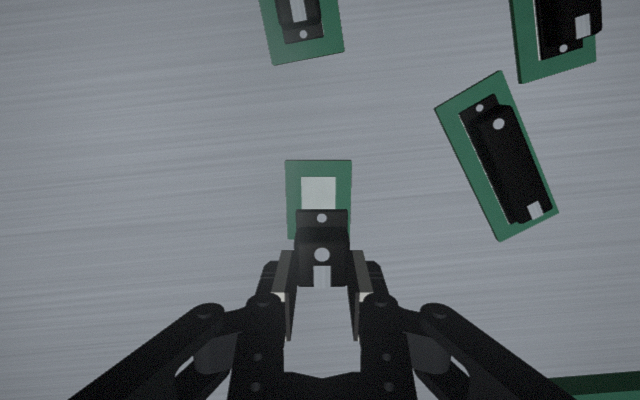

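Short cover held level at (322,248) over its pad at (319,198). Lowering.

```bash
python3 -m pendant '[{"dx":-0.001,"dy":-0.001,"dz":0.03,"rx":0,"ry":0,"rz":0,"hand":0.02},{"dx":0,"dy":0,"dz":0.03,"rx":0,"ry":0,"rz":0,"hand":0.02},{"dx":0,"dy":0,"dz":0.015,"rx":0,"ry":0,"rz":0,"hand":0.02},{"dx":0,"dy":0,"dz":0.007,"rx":0,"ry":0,"rz":0,"hand":0.02},{"dx":0,"dy":0,"dz":0.003,"rx":0,"ry":0,"rz":0,"hand":0.02},{"dx":0,"dy":0,"dz":0,"rx":0,"ry":0,"rz":0,"hand":0.02},{"dx":0,"dy":0,"dz":0,"rx":0,"ry":0,"rz":0,"hand":0.02}]'; python3 -m pendant '[{"dx":0,"dy":0,"dz":0.001,"rx":0,"ry":0,"rz":0,"hand":0.02},{"dx":0,"dy":0,"dz":0,"rx":0,"ry":0,"rz":0,"hand":0.02}]';python3 -m pendant '[{"dx":0,"dy":0,"dz":0.001,"rx":0,"ry":0,"rz":0,"hand":0.02},{"dx":0,"dy":0,"dz":0,"rx":0,"ry":0,"rz":0,"hand":0.02}]'
```

```text
clock: 27.92
position: [0.6302, -0.2857, 0.0245]
ee_rot: [0.001, 0.051, 0.999, -0.001]
contact_force: [0.3, -0.5, -0.9]
width: 0.0242
gripper_force: 39.5
clock: 28.08
position: [0.6298, -0.2859, 0.0233]
ee_rot: [0.001, 0.051, 0.999, -0.001]
contact_force: [-0.2, 1.1, -0.6]
width: 0.0245
gripper_force: 39.5
clock: 28.25
position: [0.6296, -0.286, 0.0222]
ee_rot: [0.001, 0.051, 0.999, -0.0]
contact_force: [-0.1, 0.9, 3.1]
width: 0.0244
gripper_force: 39.8
```

```bash
python3 -m pendant '[{"dx":0,"dy":0,"dz":0,"rx":0,"ry":0,"rz":0,"hand":0.05},{"dx":0,"dy":0,"dz":0,"rx":0,"ry":0,"rz":0,"hand":0.05},{"dx":0,"dy":0,"dz":0,"rx":0,"ry":0,"rz":0,"hand":0.05},{"dx":0,"dy":0,"dz":0,"rx":0,"ry":0,"rz":0,"hand":0.05},{"dx":0,"dy":0,"dz":-0.03,"rx":0,"ry":0,"rz":0,"hand":0.05},{"dx":0,"dy":0,"dz":-0.04,"rx":0,"ry":0,"rz":0,"hand":0.05},{"dx":0,"dy":0,"dz":-0.04,"rx":0,"ry":0,"rz":0,"hand":0.05},{"dx":0,"dy":0,"dz":-0.03,"rx":0,"ry":0,"rz":0,"hand":0.05},{"dx":0,"dy":0,"dz":0,"rx":0,"ry":0,"rz":0,"hand":0.05},{"dx":0,"dy":0,"dz":0,"rx":0,"ry":0,"rz":0,"hand":0.05},{"dx":0,"dy":0,"dz":0,"rx":0,"ry":0,"rz":0,"hand":0.05}]'
python3 -c "
from h import *
check('pics/w13.png')"
```

```text
clock: 29.17
position: [0.6283, -0.2852, 0.1604]
ee_rot: [-0.001, 0.051, 0.999, 0.0]
contact_force: [0.1, 0.6, -0.6]
width: 0.0497
gripper_force: 0.0
dark
[321. 178.] [ 623.4 -284.1] [37.5 25.2] 174.2
[476. 146.] [ 609.  -147.8] [96.9 31. ] 25.2
[521.  27.] [ 517.  -117.1] [46.3 36.7] 12.3
[306.  22.] [ 499.5 -283.3] [34.6 27.1] 0.8
green
[600. 366.] [886.7  -4.1] [121.8  94. ] 93.9
[322. 179.] [ 627.6 -284.4] [61.7 49. ] 174.2
[471. 144.] [ 611.9 -147.6] [120.7  49.3] 25.3
[505.  46.] [ 521.5 -118.7] [63.7 49.7] 11.5
[307.  33.] [ 501.7 -282.2] [48.8 48.8] 4.2
```

View pics/w13.png

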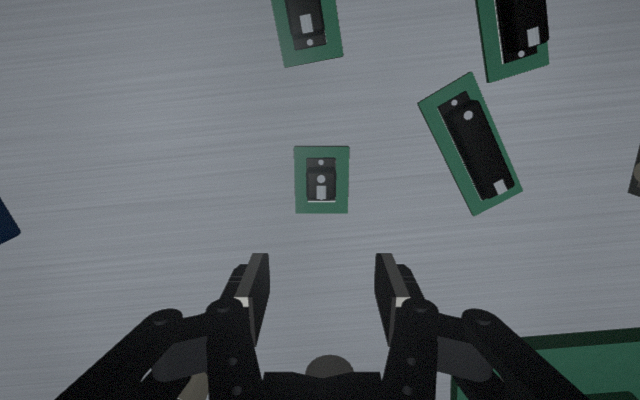

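The short cover lies within ~4 mm of centre on its pad at (321,179). The other three are in place and the hand is clear, so I'm handing in.

```bash
python3 -c "
from rig import manip
print(manip.sign_off())"
```

```text
the job is handed in; nothing more can be done
None
```

All four latch covers were laid on their own pads, longest first, and the job is handed in (result not shown): each measured within about 4 mm of centre and 1° of its outline at about 29 s of 102 s, with the knob and gauge never touched.

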